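# Dress the burn-in dock, load it and set its selector

### The job

Turn the selector's pointer to the ridge on its housing, then dress the dock's contact plate: take the block from its rest and, flat and long side across, draw it along the middle of the plate from the terminal-box end to the plain end with light steady pressure that just sinks the sprung plate partway, and put it back in its rest. Then set every puck standing on the bench top squarely on a pad of its own, and finally turn the pointer to the brass stud. Both times turn the selector the shorter way round (either way if it stands about opposite), and leave the tweezers and the bottle behind the dock alone.

Things in the scene. Friction and masses are not known exactly. Their poses are not given: they have to be found in the camera images.
- selector: Fixed grey housing 130 x 130 x 62 mm of the rotary selector; the dial turns on its top about the vertical axis through its origin. Origin: centre of the underside; x points to its ridge, z up.
- dial: The selector's dial, which turns endlessly both ways about its vertical axis with light friction (0.06 N m, no detents) and stays where it is left. A black disc 56 mm across carries an upright grip bar 50 mm long, 14 mm thick, from 9 to 43 mm above this origin. Origin: on the axis, 65 mm above the bench. x runs along the bar towards the end with the white pointer; a white line on the top of the bar marks the same half.
- pointer (a point): White pointer of the dial: a point 30 mm from the axis along the dial's x, 72 mm above the bench.
- ridge_mark (a point): Direction of the cleaning position: a point 30 mm from the dial's axis, 72 mm above the bench, towards the short dark ridge fixed on the housing's top (the ridge itself lies 41 to 53 mm from the axis).
- stud_mark (a point): Direction of the run position: a point 30 mm from the dial's axis, 72 mm above the bench, towards the small round brass stud (7 mm across, 10 mm tall, 35 mm from the axis) on the bright setting ring round the dial. The ring stands still; the stud's place differs from start to start.
- dock: Fixed dock: a trough 104 mm wide and 336 mm long with low fences on all four sides, their tops 50 mm above the bench, inner space 90 x 324 mm. A black terminal box (60 x 22 x 32 mm) stands outside one end. Origin: centre of the underside; y runs along the trough towards the end with the terminal box (roughly world +y, the robot's left), x across it, z up.
- plate: Sprung contact plate lying in the dock, 80 mm wide (x) and 312 mm long (y, towards the terminal box). Origin: centre of its upper face, 44 mm above the bench when unloaded, 6 mm below the fence tops. It yields straight down by up to 15 mm: about 3.5 N starts it moving, plus 0.6 N per mm, 12.5 N at the stop.
- pad_0 (a point): Centre of the square pad outlined on the plate's upper face next to the terminal box; moves with the plate. The four pads lie in a row, 77 mm apart.
- pad_1 (a point): Second pad from the terminal box.
- pad_2 (a point): Third pad from the terminal box.
- pad_3 (a point): Fourth pad, at the plain end.
- rest: Fixed grey rest for the dressing block: a tray 90 x 64 mm, floor 4 mm thick, rim 10 mm high, inner space 82 x 56 mm. Origin: centre of the underside; x along its long side.
- block: Dressing block (about 160 g): a flat base 70 x 44 x 14 mm with an abrasive underside and a square wooden grip post 24 x 24 mm rising from 14 to 58 mm above the underside. Origin: centre of the underside; x along the 70 mm side, z up. It stands in the rest, its underside 4 mm above the bench.
- puck_a: A detector puck: a square white tray 69 x 69 x 9 mm carrying a dark round puck 46 mm across from 10 to 34 mm up; about 62 g. Origin: centre of the tray's underside; x and y along the tray's sides, z up. Always present.
- puck_b: A detector puck: a square white tray 69 x 69 x 9 mm carrying a dark round puck 46 mm across from 10 to 34 mm up; about 62 g. Origin: centre of the tray's underside; x and y along the tray's sides, z up. May be absent. A tall wash basket, part of the room, stands to the right of the pucks, its side at about y = -0.225 m as far out as x = 0.58 m; a grey tote stands left of the selector.
- puck_c: A detector puck: a square white tray 69 x 69 x 9 mm carrying a dark round puck 46 mm across from 10 to 34 mm up; about 62 g. Origin: centre of the tray's underside; x and y along the tray's sides, z up. May be absent.
- puck_d: A detector puck: a square white tray 69 x 69 x 9 mm carrying a dark round puck 46 mm across from 10 to 34 mm up; about 62 g. Origin: centre of the tray's underside; x and y along the tray's sides, z up. May be absent.
- tweezers: Tweezers, 126 mm long, lying behind the dock. Origin: under their middle. Bystander: leave alone.
- dropper_bottle: Small dropper bottle, 36 mm across, 107 mm tall, behind the dock. Origin: centre of its underside. Bystander: leave alone.
Mind the look-alikes: they are no part of the job. What is shaped like the puck_d but green is not meant.

How it is judged:
By the outcome, as a careful person would: the job done as asked, in the order asked, and still so for the second after the job is handed in, with the robot touching nothing.
Of puck_b, puck_c, puck_d only 1 to 3 are there at a start; the rules pass over those that are not, and their reading is None.
At some moment in a run one of puck_b, puck_c, puck_d may be knocked a few centimetres aside while the robot is not near it.
It also fails if it takes over 200 s, if anything falls off the work surface, if the arm or the gripper's body presses on something with over 40 N, if the wrist force passes 120 N, or if a joint passes its speed limit or range.

### The arm

A 6-joint arm with a two-finger parallel gripper is mounted at the origin on a cart in front of the work surface, level with it; the furniture and walls round the work are solid. World frame = base frame: x ahead of the robot, y to its left, z up, the work surface at z = 0. Lengths are in m, angles in rad, forces in N, time in s.
With the tool pointing down it reaches from about 0.3 to 0.825 m from the base axis. Payload 5.4 kg.
Tool frame: the origin (TCP) lies at the very end of the fingers, on their centre line; the grasp point (between the pads) lies 19 mm behind it; z points along the fingers, y is the line along which they close (so a half turn about z gives the same grasp; the last joint's range is limited). The gripper opens to 92 mm and grips with 3 to 60 N. Pads are 20 mm wide; open, the fingers measure 128 mm over their backs; the gripper's body (75 mm by 189 mm) begins 69 mm behind the grasp point.
Start: joints at [0.956, 0.158, 1.597, -0, 1.386, -0.21], TCP at [0.226, 0.529, 0.215] pointing down, gripper open.
Joint ranges: [-2.91, 2.91], [-0.94, 2.29], [0.18, 2.7], [-1.29, 4.43], [0.17, 2.64], [-3, 3]. Speed limits (rad/s): [2.57, 2.57, 3.14, 3.14, 3.14, 3.14].

### API

Orientations are given as a rotation vector (axis times angle).
In Python, from workcell import bot gives the robot as it stands. Calls block until the motion is done:
- bot.goto(position, orientation): joint-space move of the TCP to a pose.
- bot.line_to(position, rot=None, max_speed=0.15): straight line of the TCP; rot=None keeps the orientation; max_speed is the mean speed in m/s.
- bot.set_joints(angles): joint-space move.
- bot.set_gripper(opening, newtons=None): opening from 0.0 (shut) to 1.0 (fully open); newtons is the grip in N (None keeps the last); returns when the fingers have stopped.
- bot.hold(seconds).
- bot.inverse_kinematics(position, orientation): joint angles nearest the present ones, or None.
- bot.read_camera(name): name is "scene" or "top" or "wrist"; returns a dict with "pixels" (480x640x3 uint8, blue, green, red), "fx", "fy", "cx", "cy" (pixels), "R" (3x3) and "t" (3): a world point X has camera coordinates R X + t. Camera axes: x right, y down, z forward; pixel columns grow to the right and rows downward; lengths in m; the calibration is good to about 2 mm. A picture is of the moment at which its call begins. There is no depth.
A pose or a line that the arm cannot do raises bot.MotionError and nothing moves.
- bot.job_done(): hands the job in; it is judged then, once.
Readings, each from a call of its own:
- bot.current_clock(): time.
- bot.current_joints(): joint angles.
- bot.current_joint_vel(): joint speeds.
- bot.current_effort(): joint torques, N m.
- bot.current_ee_pos(): TCP position.
- bot.current_tool_rot(): TCP orientation.
- bot.current_contact_force(): force on the tool from outside, world axes, zero at the start.
- bot.current_ft_torque(): the same for the moment, N m.
- bot.current_opening(): opening from 0.0 (shut) to 1.0 (fully open).
- bot.current_grip_force(): force on a finger pad.
Only numpy, scipy, OpenCV 4.12 (cv2) and the standard library are available. Lean on these libraries where they do the work, as an engineer would, in place of code of your own. Each camera call takes 0.05 s, during which the arm holds its last target. There are 200 camera calls.

## Working session

There is one attempt and no reset: what is moved stays moved. The work goes in short steps, each a Python script; the robot and the scene stay as the last script left them, time stands still between calls to the robot, and variables do not carry over. Pictures are saved under pics/ and viewed, at most 14 in all, crops included, and the job is handed in when it is done.

```bash
mkdir -p pics; ls; cat > h.py <<'E'
from workcell import bot
import numpy as np, cv2
def snap(name,fn):
    c=bot.read_camera(name); cv2.imwrite('pics/'+fn,c['pixels']); return c
def ray(c,u,v,z):
    R=np.array(c['R']);t=np.array(c['t']);o=-R.T@t
    d=R.T@np.array([(u-c['cx'])/c['fx'],(v-c['cy'])/c['fy'],1.])
    return o+d*(z-o[2])/d[2]
def proj(c,X):
    p=np.array(c['R'])@np.array(X)+np.array(c['t']); return c['fx']*p[0]/p[2]+c['cx'],c['fy']*p[1]/p[2]+c['cy']
E
python3 - <<'E'
from h import *
import pickle
cs={}
for n in('scene','top','wrist'):
    c=snap(n,n+'0.png');cs[n]=c
    print(n,np.round(-np.array(c['R']).T@np.array(c['t']),3),c['fx'])
pickle.dump(cs,open('c0.pkl','wb'))
print(bot.current_clock(),bot.current_tool_rot(),bot.current_ee_pos())
E
```

```text
pics
scene [ 0.028 -0.315  0.719] 465.1097398113238
top [ 0.37  -0.014  1.152] 526.2880280087145
wrist [0.165 0.555 0.384] 369.34100355252735
0.15 [-6.31377625e-01 -3.07687565e+00  2.04586887e-03] [0.22617623 0.52813402 0.21385366]
```

View pics/top0.png

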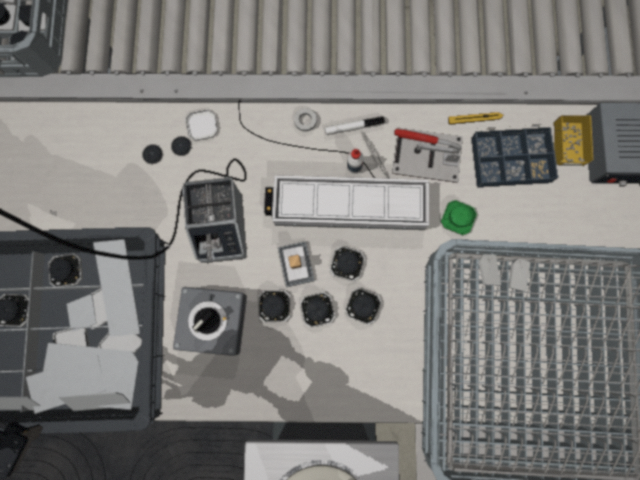

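View pics/scene0.png

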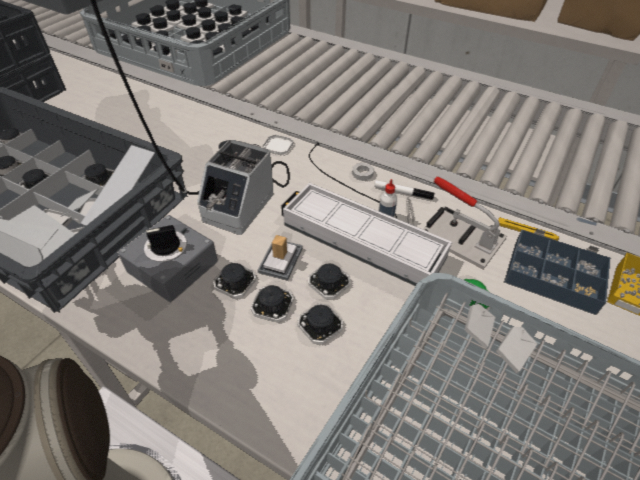

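```bash
python3 - <<'E'
import cv2,numpy as np
t=cv2.imread('pics/top0.png')
a=cv2.resize(t[280:360,170:250],None,fx=5,fy=5,interpolation=cv2.INTER_CUBIC)
b=cv2.resize(t[235:335,250:390],None,fx=4,fy=4,interpolation=cv2.INTER_CUBIC)[:, :560]
c=cv2.resize(t[170:235,258:458],None,fx=4,fy=4,interpolation=cv2.INTER_CUBIC)
s=cv2.imread('pics/scene0.png')[215:300,115:220]
d=cv2.resize(s,None,fx=3.7,fy=3.7,interpolation=cv2.INTER_CUBIC)
cv2.imwrite('pics/c1.png',np.hstack([a,d[:400 if d.shape[0]>=400 else 0]]) if d.shape[0]>=400 else np.hstack([a,cv2.copyMakeBorder(d,0,400-d.shape[0],0,0,0)]))
cv2.imwrite('pics/c2.png',np.vstack([cv2.copyMakeBorder(cv2.resize(b,(448,320)),0,0,0,352,0),c]))
E
```

```text
(no output)
```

View pics/c1.png

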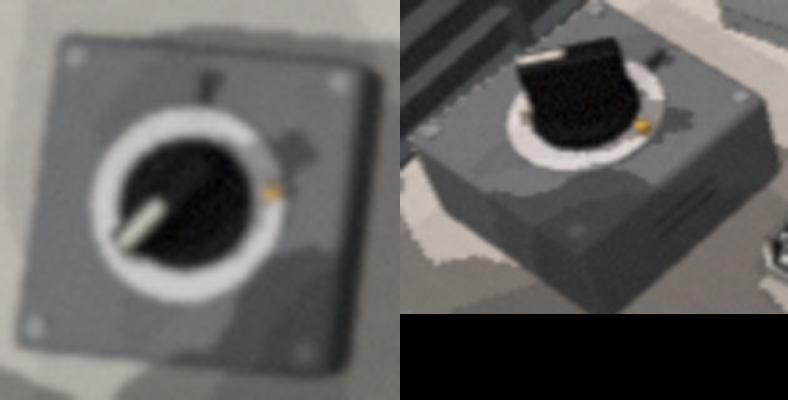

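View pics/c2.png

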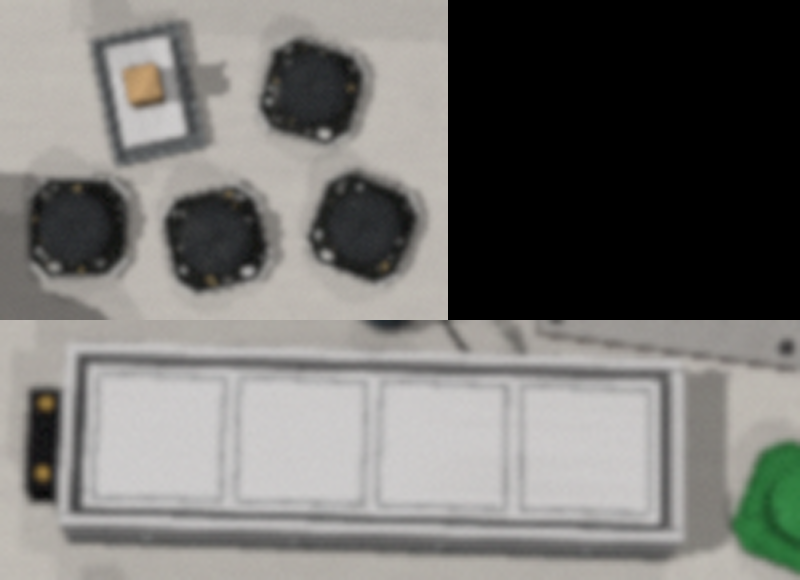

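```bash
python3 - <<'E'
from h import *
import pickle
from scipy.spatial.transform import Rotation as Ro
cs=pickle.load(open('c0.pkl','rb'));c=cs['top']
def p(n,u,v,z): X=ray(c,u,v,z);print(n,np.round(X,4));return X
s=lambda u,v:(170+u/5,280+v/5)
b=lambda u,v:(250+u/3.2,235+v/3.2)
d=lambda u,v:(258+u/4,170+(v-320)/4)
ring=p('ring',*s(189,205),.065)
r=p('ridge',*s(209,85),.065);st=p('stud',*s(272,193),.074)
l1=p('l1',*s(165,205),.108);l2=p('l2',*s(122,248),.108)
for n,a,e in(('ridge',ring,r),('stud',ring,st),('line',l1,l2)):print(n,np.linalg.norm((e-a)[:2]),np.degrees(np.arctan2(e[1]-a[1],e[0]-a[0])))
cor=[p('selc',*s(*q),.062) for q in((60,35),(378,72),(350,375),(18,345))]
print('sel centre',sum(cor)/4)
p0=p('pad0',*d(158.5,437),.044);p3=p('pad3',*d(587.5,450.5),.044);print(np.linalg.norm(p0-p3),np.degrees(np.arctan2(*(p0-p3)[1::-1])))
p('rest',*b(152,93),.010);p('post',*b(143,85),.062)
for q in((92,40),(185,20),(212,147),(120,165)):p('rc',*b(*q),.01)
for q in((79,225),(217,236),(364,226),(315,90)):p('puck',*b(*q),.034)
q=np.array(bot.current_joints());print(q)
def rv(a): return (Ro.from_euler('z',a,degrees=True)*Ro.from_euler('x',180,degrees=True)).as_rotvec()
for a in (135,90,45,0,-9,-45,-80,-81):
  for k in(0,180): print(a,k,bot.inverse_kinematics([ring[0],ring[1],.16],rv(a+k)))
E
```

```text
ring [0.3925 0.2337 0.065 ]
ridge [0.4413 0.2278 0.065 ]
stud [0.3974 0.1982 0.074 ]
l1 [0.3915 0.2334 0.108 ]
l2 [0.3748 0.2494 0.108 ]
ridge 0.049201724986123394 -6.8703012581612
stud 0.035846492957571204 -82.18278925036587
line 0.02316608549476104 136.25289983123272
selc [0.4617 0.2913 0.062 ]
selc [0.4474 0.1588 0.062 ]
selc [0.3251 0.1658 0.062 ]
selc [0.3359 0.3012 0.062 ]
sel centre [0.39252733 0.22929239 0.062     ]
pad0 [0.6552 0.0559 0.044 ]
pad3 [ 0.649  -0.1764  0.044 ]
0.23244391933356692 88.49278668979471
rest [0.5179 0.0558 0.01  ]
post [0.5164 0.0586 0.062 ]
rc [0.5543 0.0977 0.01  ]
rc [0.5687 0.0339 0.01  ]
rc [0.4813 0.0144 0.01  ]
rc [0.4686 0.0766 0.01  ]
puck [0.4269 0.101  0.034 ]
puck [0.4203 0.0099 0.034 ]
puck [ 0.4276 -0.0869  0.034 ]
puck [ 0.5176 -0.0547  0.034 ]
[ 9.55914640e-01  1.58911899e-01  1.59791734e+00  3.22442026e-05
  1.38619924e+00 -2.10104871e-01]
135 0 [ 0.27149506 -0.10602926  1.97779373  0.          1.26982818 -0.5139031 ]
135 180 [ 2.71495059e-01 -1.06029261e-01  1.97779373e+00 -4.44089210e-16
  1.26982818e+00  2.62768955e+00]
90 0 [ 2.71
[... 449 characters left out ...]
4229139e+00]
0 180 [ 0.27149506 -0.10602926  1.97779373  0.          1.26982818 -1.29930127]
-9 0 [ 2.71495059e-01 -1.06029261e-01  1.97779373e+00 -4.44089210e-16
  1.26982818e+00  1.99937102e+00]
-9 180 [ 0.27149506 -0.10602926  1.97779373  0.          1.26982818 -1.14222164]
-45 0 [ 2.71495059e-01 -1.06029261e-01  1.97779373e+00 -4.44089210e-16
  1.26982818e+00  2.62768955e+00]
-45 180 [ 0.27149506 -0.10602926  1.97779373  0.          1.26982818 -0.5139031 ]
-80 0 None
-80 180 [ 2.71495059e-01 -1.06029261e-01  1.97779373e+00 -4.44089210e-16
  1.26982818e+00  9.69621337e-02]
-81 0 None
-81 180 [ 2.71495059e-01 -1.06029261e-01  1.97779373e+00 -4.44089210e-16
  1.26982818e+00  1.14415426e-01]
```

```bash
cat >> h.py <<'E'
from scipy.spatial.transform import Rotation as Ro
def rv(a): return (Ro.from_euler('z',a,degrees=True)*Ro.from_euler('x',180,degrees=True)).as_rotvec()
E
python3 - <<'E'
from h import *
import pickle
bot.line_to([.226,.529,.30],max_speed=.2)
bot.goto([.36,.13,.30],rv(136))
c=snap('wrist','w1.png');pickle.dump(c,open('w1.pkl','wb'));print(-np.array(c['R']).T@np.array(c['t']),c['R'],bot.current_clock(),bot.current_joints())
for X in([.3925,.2337,.065],[.427,.101,.034],[.42,.01,.034],[.428,-.087,.034],[.518,-.055,.034],[.516,.0586,.062],[.65,.05,.044]):print(np.round(proj(c,X)))
E
```

```text
[0.31188257 0.17750938 0.47056001] [[ 6.94222666e-01  7.19760241e-01  2.92788802e-04]
 [ 6.98370329e-01 -6.73690004e-01  2.41703664e-01]
 [ 1.74165936e-01 -1.67591687e-01 -9.70350067e-01]] 2.325 [ 2.93796100e-02 -4.18553445e-01  1.95212967e+00  2.00101467e-04
  1.60822794e+00 -7.74771207e-01]
[406. 171.]
[337. 266.]
[281. 310.]
[234. 361.]
[299. 390.]
[363. 346.]
[424. 409.]
```

View pics/w1.png

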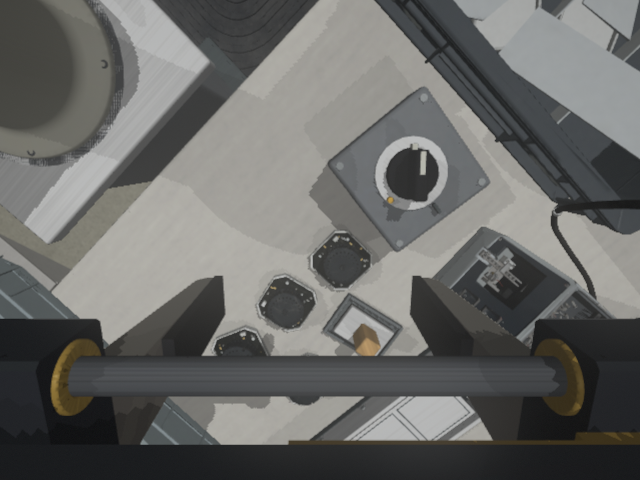

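```bash
python3 - <<'E'
import cv2,numpy as np
t=cv2.imread('pics/w1.png')
a=cv2.resize(t[125:225,350:470],None,fx=5,fy=5,interpolation=cv2.INTER_CUBIC)
cv2.imwrite('pics/c3.png',a)
E
```

```text
(no output)
```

View pics/c3.png

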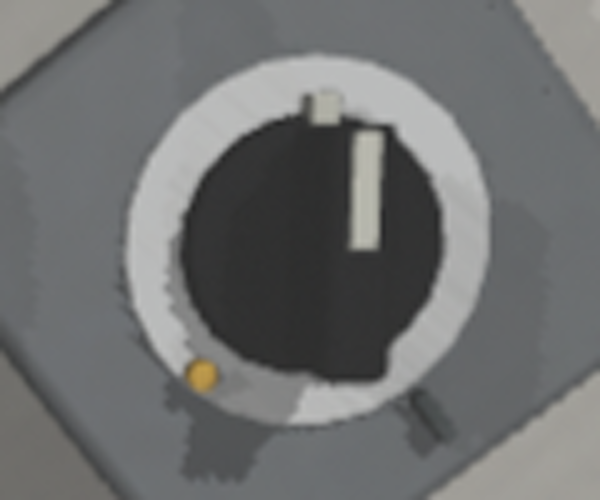

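```bash
python3 - <<'E'
from h import *
import pickle
c=pickle.load(open('w1.pkl','rb'))
s=lambda u,v,z:ray(c,350+u/5,125+v/5,z)
o=s(308,239,.065)
P={'ring':o,'stud':s(202,376,.074),'ridge':s(432,413,.066),'ptr':s(322,107,.073),'l1':s(368,130,.108),'l2':s(363,250,.108)}
for k,X in P.items():
    d=(X-o)[:2];print(k,np.round(X,4),np.linalg.norm(d),np.degrees(np.arctan2(d[1],d[0])))
d=(P['l1']-P['l2'])[:2];print(np.degrees(np.arctan2(d[1],d[0])),np.linalg.norm(d))
cs=[ray(c,u,v,.062) for u,v in((424,87),(490,181),(399,250),(328,163))]
print(sum(cs)/4,cs)
E
```

```text
ring [0.3976 0.2366 0.065 ] 0.0 0.0
stud [0.4019 0.2001 0.074 ] 0.03674851913212808 -83.20992058766846
ridge [0.445  0.2317 0.066 ] 0.047722228729140996 -5.958811096459897
ptr [0.3773 0.2551 0.073 ] 0.02740072889136817 137.6416570481481
l1 [0.3809 0.2518 0.108 ] 0.022575912800718703 137.71609880460494
l2 [0.3975 0.2367 0.108 ] 0.00011696396830918492 168.70904108053006
137.56256226024112 0.022475728389794628
[0.39679856 0.23622278 0.062     ] [array([0.34082947, 0.30270591, 0.062     ]), array([0.46441046, 0.29302881, 0.062     ]), array([0.45437847, 0.17032318, 0.062     ]), array([0.32757586, 0.17883321, 0.062     ])]
```

```bash
python3 - <<'E'
from h import *
x,y=.3967,.2363
bot.set_gripper(.5)
bot.goto([x,y,.16],rv(137.6))
bot.line_to([x,y,.084],max_speed=.1)
bot.set_gripper(0,10)
print(bot.current_opening(),bot.current_contact_force(),bot.current_ee_pos())
for a in(114,90,66,42,18,-5.8):
    bot.line_to([x,y,.084],rv(a),max_speed=.1)
    print(np.round(bot.current_contact_force(),1),bot.current_joints()[5],bot.current_clock())
bot.set_gripper(.5)
print(bot.current_contact_force())
bot.line_to([x,y,.16],max_speed=.15)
bot.goto([.35,.23,.24],rv(174))
c=snap('wrist','w2.png')
import pickle;pickle.dump(c,open('w2.pkl','wb'));print(proj(c,[x,y,.07]),bot.current_clock())
u,v=map(int,proj(c,[x,y,.07]))
cv2.imwrite('pics/c4.png',cv2.resize(c['pixels'][max(0,v-75):v+75,u-100:u+100],None,fx=4,fy=4,interpolation=cv2.INTER_CUBIC));print(u-100,v-75)
E
```

```text
0.15106874642058146 [-2.37570016 -3.68818521  4.99261521] [0.39646968 0.23601423 0.08414586]
[-2.4 -2.7  5.8] -0.14614730116773403 5.9333
[-1.4 -2.5  3.7] 0.27193358942384077 6.5
[ 0.3 -3.1  3.7] 0.6905892775902197 7.0667
[ 1.9 -5.   2.6] 1.109115181490109 7.6333
[ 2.  -6.   3.6] 1.5280518860248185 8.2
[ 2.3 -6.6  3.4] 1.9434336217075623 8.7667
[-0.30224736 -0.0400082   0.69396693]
(np.float64(328.5660760250766), np.float64(273.1574505557489)) 12.7417
228 198
```

View pics/c4.png

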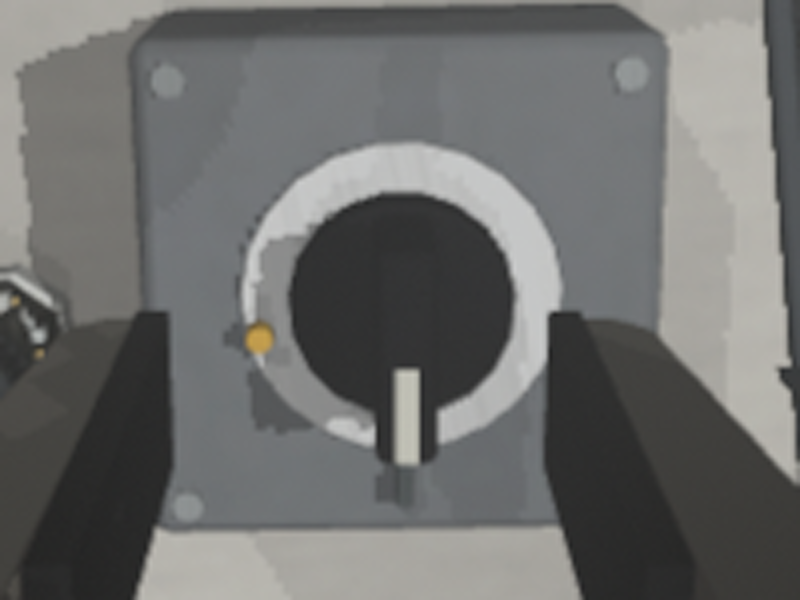

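```bash
python3 - <<'E'
from h import *
import pickle
c=pickle.load(open('w2.pkl','rb'))
s=lambda u,v,z:ray(c,228+u/4,198+v/4,z)
o=s(402,296,.065);a=lambda d:np.degrees(np.arctan2(d[1],d[0]))
print(o,'line',a(s(407,463,.108)-s(406,372,.108)),s(406,372,.108),'stud',a(s(259,338,.074)-o),np.linalg.norm(s(259,338,.074)-o),'ridge',a(s(402,490,.066)-o))
k=[s(*q,.062) for q in((140,40),(662,40),(655,520),(145,525))];print(a(k[3]-k[0]),a(k[1]-k[0])-90,a(k[2]-k[1]),sum(k)/4)
E
```

```text
[0.3971705  0.23633905 0.065     ] line -4.981692582940148 [0.40037623 0.23561297 0.108     ] stud -83.56344031013425 0.03660747242016352 ridge -5.644399500656821
-7.480995988866662 -6.0367001923399926 -4.004108684167655 [0.39688476 0.23606335 0.062     ]
```

```bash
python3 - <<'E'
from h import *
import pickle
bot.goto([.42,.0,.30],rv(180))
c=snap('wrist','w3.png')
pickle.dump(c,open('w3.pkl','wb'))
for X in([.427,.101,.034],[.42,.01,.034],[.428,-.087,.034],[.518,-.055,.034],[.516,.0586,.062],[.655,.056,.044],[.65,-.176,.044]):print(np.round(proj(c,X)))
cv2.imwrite('pics/c5.png',cv2.resize(c['pixels'][150:390,150:470],None,fx=2.5,fy=2.5,interpolation=cv2.INTER_CUBIC))
print(bot.current_joints(),bot.current_clock())
E
```

```text
[401. 217.]
[325. 211.]
[244. 218.]
[273. 289.]
[366. 296.]
[359. 389.]
[183. 386.]
[-2.87579017e-01 -3.08061810e-01  1.87151945e+00  4.44041062e-04
  1.57898999e+00 -1.85952931e+00] 13.7667
```

View pics/c5.png

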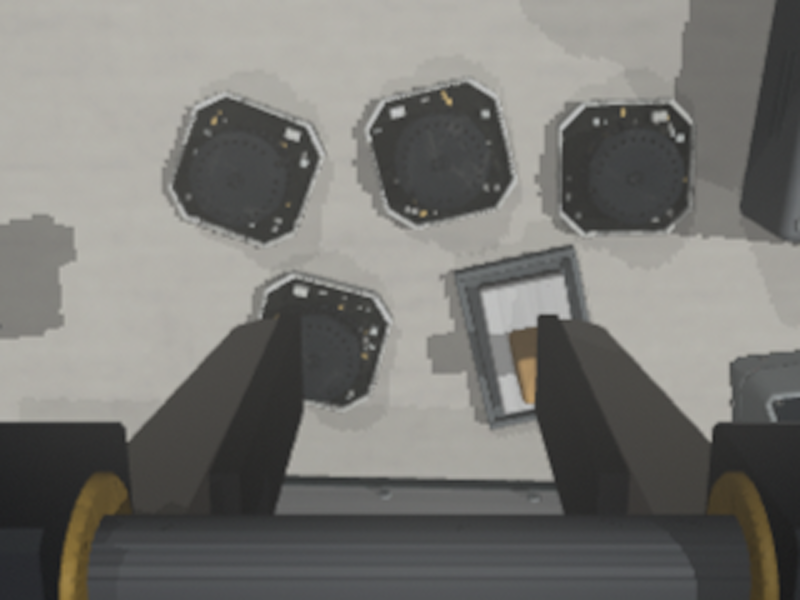

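```bash
python3 - <<'E'
from h import *
import pickle
c=pickle.load(open('w3.pkl','rb'))
s=lambda q,z:ray(c,150+q[0]/2.5,150+q[1]/2.5,z)
a=lambda d:np.degrees(np.arctan2(d[1],d[0]))
for n,o,E in(('A',(632,178),[((580,100),(675,100)),((560,120),(560,215)),((692,120),(692,215)),((585,235),(675,235))]),
 ('B',(441,157),[((375,100),(468,78)),((368,135),(388,210)),((495,95),(516,175)),((415,228),(500,203))]),
 ('C',(236,178),[((222,93),(305,123)),((195,115),(169,185)),((325,155),(300,232)),((192,222),(262,245))]),
 ('D',(322,358),[((297,271),(372,292)),((392,325),(372,395))])):
    print(n,np.round(s(o,.034),4),[round((a(s(q,.009)-s(p,.009))+45)%90-45,1) for p,q in E])
print('rest',[s(q,.01) for q in((452,272),(574,247))])
u=s((500,425),.01);print(u, a(s((452,272),.01)-s((494,425),.01)))
bot.goto([.455,.06,.22],rv(193))
c=snap('wrist','w4.png');pickle.dump(c,open('w4.pkl','wb'))
u,v=map(int,proj(c,[.517,.057,.03]));print(u,v)
cv2.imwrite('pics/c6.png',cv2.resize(c['pixels'][v-90:v+90,u-120:u+120],None,fx=3.3,fy=3.3,interpolation=cv2.INTER_CUBIC))
E
```

```text
A [0.432  0.1036 0.034 ] [np.float64(-0.0), np.float64(2.1), np.float64(4.1), np.float64(-0.0)]
B [0.4218 0.012  0.034 ] [np.float64(13.2), np.float64(14.2), np.float64(15.9), np.float64(16.8)]
C [ 0.432  -0.0862  0.034 ] [np.float64(-20.1), np.float64(-23.3), np.float64(-19.1), np.float64(-19.0)]
D [ 0.5238 -0.0473  0.034 ] [np.float64(-16.4), np.float64(-15.5)]
rest [array([0.48577594, 0.01867569, 0.01      ]), array([0.47240571, 0.08140379, 0.01      ])]
[0.57190409 0.04540396 0.01      ] -164.7496758668743
300 280
```

View pics/c6.png

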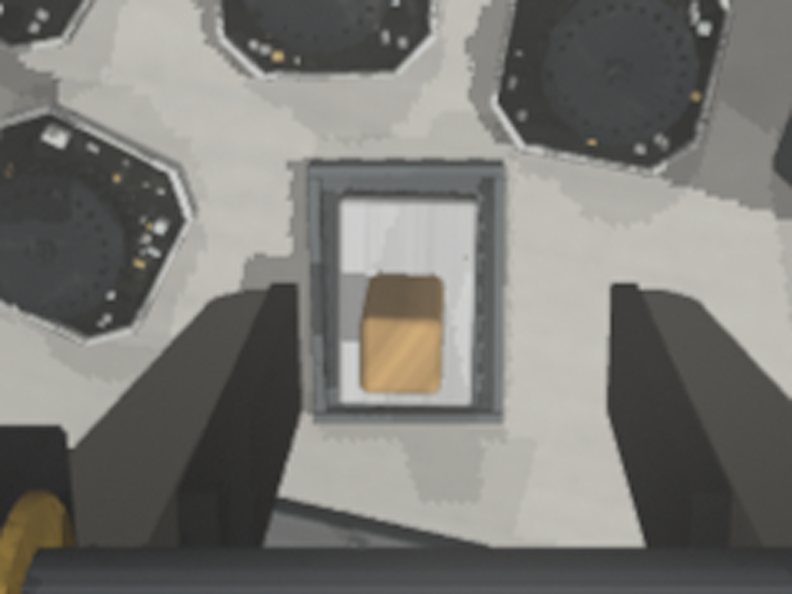

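```bash
python3 - <<'E'
from h import *
import pickle
c=pickle.load(open('w4.pkl','rb'))
s=lambda q,z:ray(c,180+q[0]/3.3,190+q[1]/3.3,z)
a=lambda d:np.degrees(np.arctan2(d[1],d[0]))
K=[s(q,.062) for q in((362,318),(442,318),(440,392),(365,392))];print('post',sum(K)/4,np.linalg.norm(K[1]-K[0]),a(K[0]-K[1])-90)
K=[s(q,.018) for q in((340,197),(476,197),(472,407),(340,405))];m=sum(K)/4;print('base',m,np.linalg.norm(K[1]-K[0]),np.linalg.norm(K[2]-K[1]),a(K[2]-K[1]),a(K[3]-K[0]))
K=[s(q,.010) for q in((307,165),(505,165),(503,420),(312,421))];print('rim',sum(K)/4,np.linalg.norm(K[1]-K[0]),np.linalg.norm(K[2]-K[1]),a(K[2]-K[1]),a(K[3]-K[0]))
print('A',s((620,68),.034), bot.current_joints())
for y in(.19,-.075,-.08,-.21):
  for z in(.2,.07): print(bot.inverse_kinematics([.655,y,z],rv(178.5)))
E
```

```text
post [0.52255068 0.06128663 0.062     ] 0.02288203164270943 -166.95765337713686
base [0.52264051 0.06105295 0.018     ] 0.043011639057410414 0.07173051894245148 12.244965530465283 11.75953280889623
rim [0.52291965 0.06073972 0.01      ] 0.0635474768578451 0.08862861816974225 13.191852770517107 12.475103490193264
A [0.43102337 0.10565617 0.034     ] [-1.32962559e-01 -1.57489254e-01  1.89940092e+00 -5.97658046e-04
  1.39790271e+00 -1.93030105e+00]
[ 0.10560311  0.44256134  1.27765452  0.          1.42137679 -1.43901328]
[ 0.10560311  0.56015717  1.38165997  0.          1.19977552 -1.43901328]
[-0.29689013  0.38376666  1.35447464  0.          1.40335135 -1.84150652]
[-0.29689013  0.50678845  1.45759621  0.          1.17720799 -1.84150652]
[-0.30425363  0.38527585  1.35253212  0.          1.40378468 -1.84887002]
[-0.30425363  0.50815907  1.45566849  0.          1.1777651  -1.84887002]
[-0.48546545  0.45784495  1.25730663  0.          1.42644107 -2.03008183]
[-0.48546545  0.574019    1.36165035  0.          1.20592331 -2.03008183]
```

```bash
python3 - <<'E'
from h import *
import pickle
bot.goto([.55,-.06,.25],rv(0))
c=snap('wrist','w5.png');pickle.dump(c,open('w5.pkl','wb'))
P=[proj(c,X) for X in([.7,.12,.05],[.7,-.24,.05],[.6,-.24,.05],[.6,.12,.05])];P=np.array(P);print(P)
print(bot.current_clock(),bot.current_joints())
v0=max(0,int(P[:,1].min())-30);v1=int(P[:,1].max())+60;u0=max(0,int(P[:,0].min())-40);u1=min(640,int(P[:,0].max())+40);k=800/(u1-u0)
print(u0,v0,k)
cv2.imwrite('pics/c7.png',cv2.resize(c['pixels'][v0:v1,u0:u1],None,fx=k,fy=k,interpolation=cv2.INTER_CUBIC)[:600,:800])
E
```

```text
[[121.74431349  61.6405453 ]
 [512.77671649  61.57477211]
 [499.82909974 172.16284348]
 [134.70758466 172.22097615]]
17.0417 [-3.27069210e-01  7.93609031e-02  1.61303034e+00  1.96550034e-05
  1.44912391e+00  1.24349658e+00]
81 31 1.6985138004246285
```

View pics/c7.png

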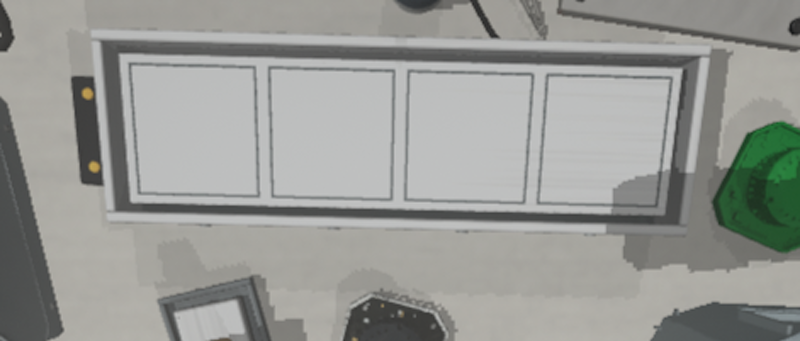

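```bash
python3 - <<'E'
from h import *
import pickle
c=pickle.load(open('w5.pkl','rb'));k=1.6985138
s=lambda q,z:ray(c,81+q[0]/k,31+q[1]/k,z)
C=[]
for P in([(130,64),(257,67),(259,197),(137,194)],[(269,68),(394,70),(393,200),(272,197)],[(407,71),(533,74),(526,203),(405,201)],[(546,75),(672,78),(658,207),(538,205)]):
    K=[s(q,.044) for q in P];C.append(sum(K)/4);print(np.round(C[-1],4),np.linalg.norm(K[1]-K[0]),np.linalg.norm(K[2]-K[1]))
C=np.array(C);d=C[0]-C[3];print(np.linalg.norm(d),np.degrees(np.arctan2(-d[0],d[1])),C.mean(0))
O=np.array([s(q,.05) for q in((92,30),(711,46),(688,231),(108,221))]);print(O,O.mean(0))
Q=np.array([s(q,.044) for q in((121,54),(683,68),(665,214),(131,204))]);print(Q.mean(0))
E
```

```text
[0.6597 0.0565 0.044 ] 0.07018066804164225 0.06963298439742442
[ 0.658  -0.0207  0.044 ] 0.0692456155038681 0.06973706112976692
[ 0.6561 -0.0977  0.044 ] 0.0699642888691566 0.06937457640674621
[ 0.6539 -0.175   0.044 ] 0.07014663933873468 0.06958090588390374
0.23152846850916847 -1.4369302437246745 [ 0.65693346 -0.05925134  0.044     ]
[[ 0.71087196  0.1063497   0.05      ]
 [ 0.70294442 -0.22751998  0.05      ]
 [ 0.60498434 -0.22587514  0.05      ]
 [ 0.61067943  0.1090552   0.05      ]] [ 0.65737004 -0.05949756  0.05      ]
[ 0.6570503  -0.05957553  0.044     ]
```

```bash
cat >> h.py <<'E'
DY=-1.44; DC=np.array([.6570,-.0594])
def dock(x,y): 
    a=np.radians(DY); return DC+np.array([x*np.cos(a)-y*np.sin(a),x*np.sin(a)+y*np.cos(a)])
F=lambda: np.round(bot.current_contact_force(),2)
E
python3 - <<'E'
from h import *
B=[.5226,.0612]; r1=rv(192.5); r2=rv(180+DY)
bot.set_gripper(.6)
bot.goto(B+[.13],r1)
bot.line_to(B+[.0245],max_speed=.12)
f0=F();bot.set_gripper(0,30)
print(bot.current_opening(),f0,F(),bot.current_ee_pos())
bot.line_to(B+[.13],max_speed=.12);print(F())
p=list(dock(0,132))
bot.goto(p+[.13],r2)
bot.line_to(p+[.070],max_speed=.1);bot.hold(.2);fb=F();print('base',fb)
z=.066
while z>.053:
    bot.line_to(p+[z],max_speed=.03);bot.hold(.15);f=F();print(round(z,4),f,bot.current_ee_pos()[2],bot.current_clock())
    if f[2]-fb[2]>5.8: break
    z-=.0015
E
```

```text
0.2602548738291951 [ 0.69  0.1  -0.62] [-0.31 -0.26  1.44] [0.5228292  0.06112048 0.02474164]
[-0.88  0.1  -1.75]Traceback (most recent call last):
  File "<stdin>", line 10, in <module>
workcell.MotionError: the arm cannot take that pose within its joint ranges
```

```bash
python3 - <<'E'
from h import *
p=list(dock(0,132));print(p,bot.current_joints())
p=list(dock(0,.132));print(p);print(bot.inverse_kinematics(p+[.13],rv(180+DY)))
E
```

```text
[np.float64(3.9741725985205467), np.float64(131.89891298539558)] [-1.13340756e-01  1.15430375e-01  1.82088060e+00  3.66610365e-06
  1.20726420e+00 -1.90231381e+00]
[np.float64(0.6603171725985206), np.float64(0.07255831298539558)]
[-0.07204271  0.45358388  1.4040292   0.          1.28397957 -1.6177063 ]
```

Units slip (mm vs m); continue.

```bash
python3 - <<'E'
from h import *
r2=rv(180+DY)
p=list(dock(0,.132))
bot.goto(p+[.13],r2)
bot.line_to(p+[.070],max_speed=.1);bot.hold(.2);fb=F();print('base',fb)
z=.066
while z>.053:
    bot.line_to(p+[z],max_speed=.03);bot.hold(.15);f=F();print(round(z,4),f,bot.current_ee_pos()[2],bot.current_clock())
    if f[2]-fb[2]>5.8: break
    z-=.0015
E
```

```text
base [-0.2   0.42 -2.34]
0.066 [-0.35 -0.41 -2.36] 0.06599518341476174 24.6667
0.0645 [0.17 0.15 0.08] 0.06478986511190693 25.0667
0.063 [-0.39  0.29  2.65] 0.06340659906452203 25.4667
0.0615 [ 0.64 -0.21  2.53] 0.061717126785814515 25.8667
0.06 [ 0.61 -0.18  4.38] 0.06024001236919022 26.2667
```

```bash
python3 - <<'E'
from h import *
r2=rv(180+DY); z=.0592
s=np.array(list(dock(0,.132))+[z]);e=np.array(list(dock(0,-.132))+[z])
bot.line_to(s,max_speed=.03);print(F())
for t in(.34,.67,1):
    bot.line_to(s+(e-s)*t,max_speed=.06);print(F(),np.round(bot.current_ee_pos(),4),round(bot.current_opening(),3),bot.current_clock())
bot.line_to([e[0],e[1],.13],max_speed=.1);bot.hold(.1)
print(F())
B=[.5226,.0612]
bot.goto(B+[.13],rv(192.5))
bot.line_to(B+[.0265],max_speed=.1);print(F())
for zz in(.0255,.0245,.024):
    bot.line_to(B+[zz],max_speed=.03);f=F();print(zz,f)
    if f[2]>0: break
bot.set_gripper(.6)
bot.line_to(B+[.13],max_speed=.12)
bot.goto([.455,.06,.22],rv(193))
c=snap('wrist','w6.png');t=snap('top','t6.png')
print(proj(c,[.5226,.0612,.062]),bot.current_clock())
a=cv2.resize(c['pixels'][190:370,180:420],None,fx=2,fy=2,interpolation=cv2.INTER_CUBIC)
b=cv2.resize(t['pixels'][170:335,250:470],None,fx=2,fy=2.182,interpolation=cv2.INTER_CUBIC)
h=cv2.resize(b,(320,360)) if 0 else b[:, :320]
cv2.imwrite('pics/c8.png',np.hstack([a,h]))
E
```

```text
[1.23 0.32 4.56]
[-1.07  2.89  5.42] [ 0.6576 -0.0164  0.0589] 0.26 28.1667
[-1.06  2.9   5.65] [ 0.6553 -0.1033  0.0589] 0.255 29.7667
[0.06 3.59 5.02] [ 0.6531 -0.1903  0.0588] 0.259 31.3667
[ 0.19 -0.33 -1.7 ]
[-0.06 -0.7  -2.34]
0.0255 [-0.66  0.84 -2.02]
0.0245 [ 1.43  0.56 -0.82]
0.024 [-2.64  1.    5.14]
(np.float64(302.42886412716524), np.float64(297.76645582831674)) 37.6417
```

View pics/c8.png

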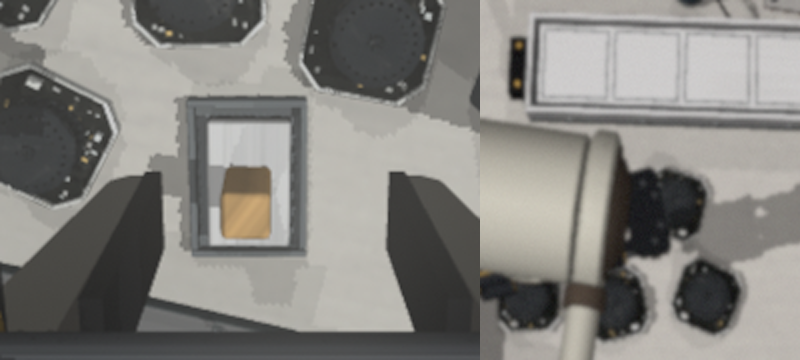

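```bash
cat >> h.py <<'E'
def measure(x,y):
    bot.goto([x-.058,y,.22],rv(180))
    c=bot.read_camera('wrist');g=cv2.cvtColor(c['pixels'],cv2.COLOR_BGR2GRAY)
    u,v=proj(c,[x,y,.034])
    m=(g<80).astype(np.uint8)
    m=cv2.morphologyEx(m,cv2.MORPH_CLOSE,np.ones((7,7)));m=cv2.morphologyEx(m,cv2.MORPH_OPEN,np.ones((9,9)))
    n,l=cv2.connectedComponents(m);k=l[int(v),int(u)]
    assert k>0
    pts=np.argwhere(l==k)[:,::-1]
    W=np.array([ray(c,a,b,.009)[:2] for a,b in pts])*1000
    (cx,cy),(w,h),an=cv2.minAreaRect(W.astype(np.float32))
    cv2.imwrite('pics/m_%d.png'%int(bot.current_clock()),c['pixels'])
    return cx/1000,cy/1000,(an+45)%90-45,w,h
def pick(x,y,th):
    r=rv(180+th)
    bot.goto([x,y,.10],r); bot.set_gripper(.72)
    bot.line_to([x,y,.0148],max_speed=.1); bot.set_gripper(0,15)
    print('grip',bot.current_opening(),F(),np.round(bot.current_ee_pos(),4))
    bot.line_to([x,y,.15],max_speed=.2)
def place(i):
    x,y=dock(0,.1155-.077*i); r=rv(180+DY)
    bot.goto([x,y,.13],r)
    bot.line_to([x,y,.063],max_speed=.12)
    bot.line_to([x,y,.0590],max_speed=.03); print('place',F(),np.round(bot.current_ee_pos(),4))
    bot.set_gripper(.66); bot.line_to([x,y,.13],max_speed=.15); bot.set_gripper(1.)
E
python3 - <<'E'
from h import *
bot.set_gripper(1.)
for n,q in dict(A=(.4315,.1045),B=(.422,.012),C=(.432,-.086),D=(.522,-.049)).items():
    print(n,np.round(measure(*q),4),bot.current_clock())
E
```

```text
A [ 0.431   0.1053  0.0754 62.6141 64.5327] 38.8417
B [4.24400e-01 1.20000e-02 1.42355e+01 6.40588e+01 6.45769e+01] 39.35
C [  0.4325  -0.0866 -21.3409  64.5367  63.7085] 39.875
D [ 5.25000e-01 -5.23000e-02 -1.55093e+01  6.42578e+01  6.37904e+01] 40.4
```

```bash
python3 - <<'E'
from h import *
x,y,th,w,h=measure(.431,.1053)
print(x,y,th)
pick(x,y,th);place(0)
bot.goto([.55,.03,.22],rv(0))
c=snap('wrist','w7.png')
u,v=map(int,proj(c,[.659,.04,.05]));print(u,v,bot.current_clock())
v0=max(0,v-90);print(u-120,v0)
cv2.imwrite('pics/c9.png',cv2.resize(c['pixels'][v0:v0+180,u-120:u+120],None,fx=3.3,fy=3.3,interpolation=cv2.INTER_CUBIC))
E
```

```text
0.431031005859375 0.10538258361816406 -0.0340576171875
grip 0.49160275632571987 [-1.25  0.55  3.26] [0.4314 0.1054 0.0152]
place [ 0.09  0.04 -0.67] [0.6601 0.0561 0.0593]
305 104 50.8333
185 14
```

View pics/c9.png

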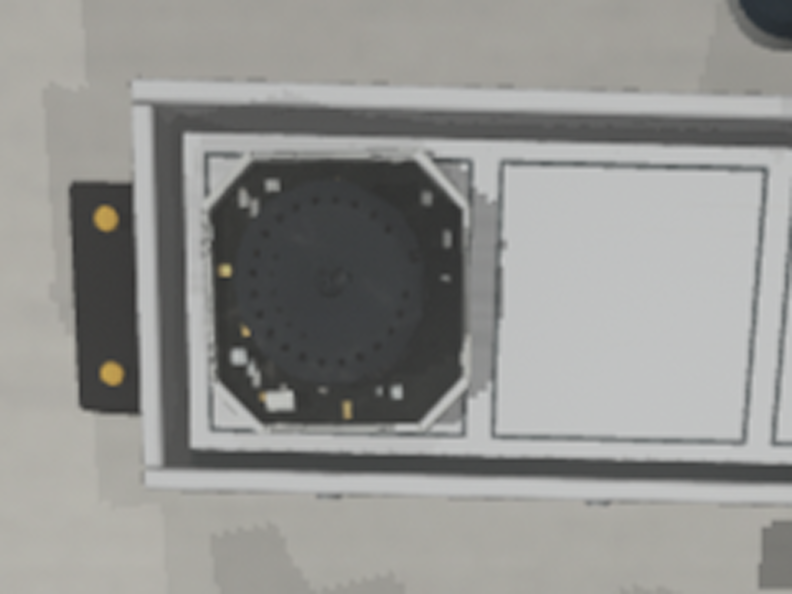

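```bash
python3 - <<'E'
from h import *
for q,i in(((.4244,.012,14.2),1),((.525,-.0523,-15.5),2),((.4325,-.0866,-21.3),3)):
    m=measure(*q[:2]);print(np.round(m,4))
    if not(60<m[3]<67 and 60<m[4]<67): print('STOP');break
    if abs(m[0]-q[0])+abs(m[1]-q[1])>.006:
        m=measure(*m[:2]);print('moved',np.round(m,4))
        if not(60<m[3]<67 and 60<m[4]<67): break
    pick(*m[:3]);place(i);print(bot.current_clock())
bot.goto([.55,-.06,.25],rv(0))
c=snap('wrist','w8.png')
print(bot.current_clock())
cv2.imwrite('pics/c10.png',cv2.resize(c['pixels'][20:260,81:552],None,fx=1.69,fy=1.69,interpolation=cv2.INTER_CUBIC))
E
```

```text
[4.24400e-01 1.20000e-02 1.43873e+01 6.41407e+01 6.47836e+01]
grip 0.49594932341111403 [ 0.13 -0.12  3.43] [0.4248 0.0119 0.0152]
place [-0.39 -1.39 -0.99] [ 0.6582 -0.021   0.0593]
60.65
[ 5.25000e-01 -5.22000e-02 -1.56951e+01  6.45043e+01  6.37367e+01]
grip 0.4941908640017066 [0.25 0.06 2.31] [ 0.5254 -0.0524  0.0153]
place [ 0.04 -0.45 -0.66] [ 0.6562 -0.0979  0.0594]
68.2417
[  0.4325  -0.0867 -21.1969  64.4281  63.8095]
grip 0.49906708229462565 [0.19 0.63 2.87] [ 0.4328 -0.0869  0.0152]
place [ 0.91  0.54 -0.76] [ 0.6543 -0.1749  0.0594]
76.4417
79.2083
```

View pics/c10.png

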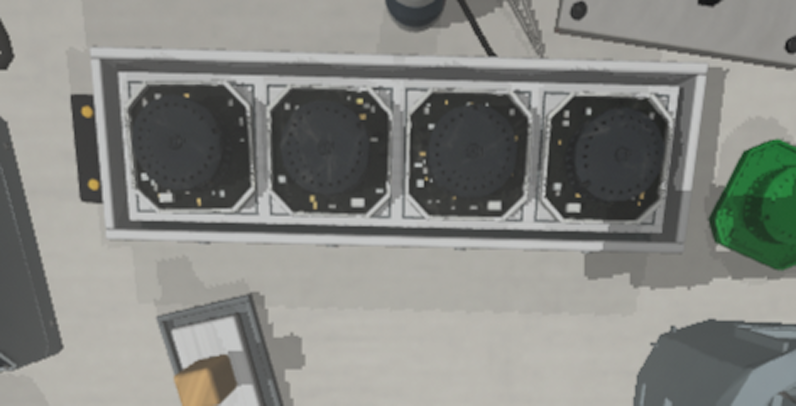

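```bash
python3 - <<'E'
from h import *
import pickle
x,y=.3967,.2361
bot.set_gripper(.5)
bot.goto([.45,.12,.25],rv(174.6))
bot.goto([x,y,.16],rv(174.6))
bot.line_to([x,y,.084],max_speed=.1)
bot.set_gripper(0,10);print(bot.current_opening())
for a in(154,134,114,96.7):
    bot.line_to([x,y,.084],rv(a),max_speed=.1);print(F(),bot.current_joints()[5])
bot.set_gripper(.5)
bot.line_to([x,y,.16],max_speed=.15)
bot.goto([.34,.23,.24],rv(174))
c=snap('wrist','w9.png');pickle.dump(c,open('w9.pkl','wb'))
u,v=map(int,proj(c,[x,y,.07]))
print(u-100,v-75,bot.current_clock())
cv2.imwrite('pics/c11.png',cv2.resize(c['pixels'][v-75:v+75,u-100:u+100],None,fx=4,fy=4,interpolation=cv2.INTER_CUBIC))
E
```

```text
0.15270172894675715
[-0.17 -5.23  4.05] -0.8450547117681854
[-1.28 -4.34  5.27] -0.495476468716566
[-1.37 -4.74  4.93] -0.14808412099640395
[-1.14 -5.08  5.07] 0.15391511150193599
229 208 89.0083
```

View pics/c11.png

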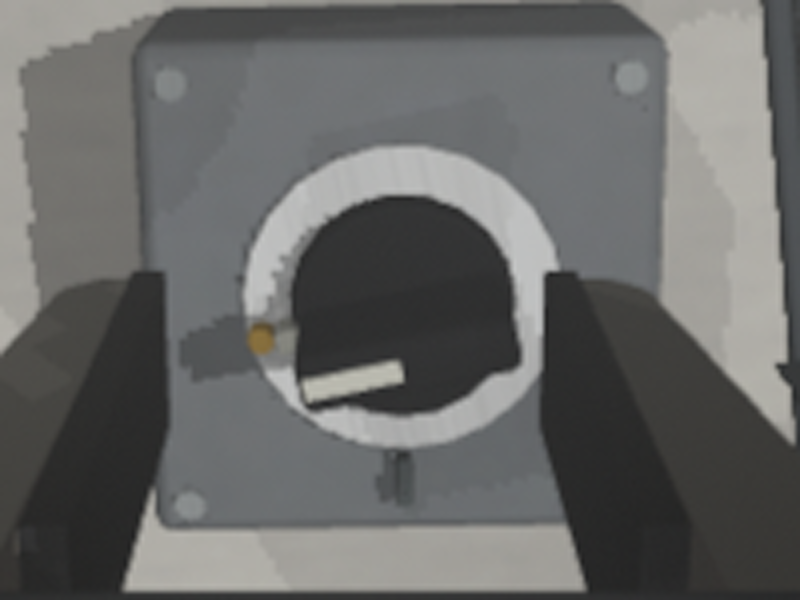

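```bash
python3 - <<'E'
from h import *
import pickle
c=pickle.load(open('w9.pkl','rb'))
s=lambda u,v,z:ray(c,229+u/4,208+v/4,z)
a=lambda d:np.degrees(np.arctan2(d[1],d[0]))
o=s(402,297,.065)
print(o,'line',a(s(302,391,.108)-s(404,371,.108)),'ptr',a(s(284,337,.072)-o),'stud',a(s(260,339,.074)-o))
bot.job_done();print(bot.current_clock())
E
```

```text
[0.39717167 0.23607837 0.065     ] line -84.19313528111377 ptr -80.98425758237178 stud -83.7999429247602
the job is handed in; nothing more can be done
the job is handed in; nothing more can be done
```

The job is done and handed in at about 89 s. In the last wrist-camera pictures the block is back in its rest, all four pucks are square on their own pads and the pointer is on the brass stud to within a degree or so. It met the ridge about as closely, and the plate was dressed at about 7 N, sunk roughly 5 mm.

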